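# Close the fume-filter canister with its bayonet cover

## Task

Put the cover back on the fume-filter canister: pick it up by its orange grip bar, let its three pins drop through the slots of the collar, then twist it clockwise (seen from above) until the ramps have pulled it down tight against the stops, and let go. Work gently: never jam or force the cover against the canister, feel for the slots and for the stop, and leave the other things on the bench where they are.

Things in the scene. Friction and masses are not known exactly. Their poses are not given: they have to be found in the camera images.
- canister: Grey round fume-filter canister, fixed to the bench: 104 mm across, 80 mm high, foot plate 120 mm across, black inlet stub (32 mm thick, ending 76 mm from the axis) toward its +x. Origin on its vertical axis at the bench top; z up. In its open mouth sits an aluminium collar with three slots; inside, a sprung white filter.
- canister_rim (a point): Centre of the mouth, on the axis, at rim and collar top, 80 mm up. Collar bore 68 mm across. Its three slots, 18 degrees wide, lie nominally 0, 120, 240 degrees from +x, but the collar is clamped up to 40 degrees off that either way each time, which this reading does not show. Counter-clockwise of each slot, below the collar's top, is a wall: only clockwise turning is possible.
- canister_ramp (a point): On the axis, 75 mm up: the height of the ledges' underside beside the slots. Clockwise (from above) of each slot a ledge begins; its underside is level to 16 degrees from the slot's centre, slopes down 3.5 mm by 58 degrees, then is level up to a firm stop, which ends the turn about 64 degrees from the slot's centre. Turning takes under 0.3 N m until the stop.
- filter_top (a point): On the axis, 62.5 mm up: where the flat top of the white filter (62 mm across) stands when nothing presses it. It gives under load on a spring: 3.9 N starts it moving, then 1.1 N more per mm, 8 mm of travel. (This point stays where it is.)
- cover_grip (a point): Centre of the orange grip bar on the loose cover (0.17 to 0.28 kg), which starts upright on the bench. Bar 70 mm long (x), 14 mm thick (y), free sides from 18 mm below to 20 mm above this point. Height above the bench: 52 mm at the start, 125 mm with the pins resting on the collar, 114.5 mm dropped through onto the filter, 112.5 mm or less to turn under the ledges, 109.7 mm home.
- cover: The whole cover, origin at the centre of its underside, 52 mm below cover_grip; x along the bar, z up. From below: aluminium spigot 65 mm across and 24 mm high with a chamfered foot (3 mm wide, 4 mm high), grey disc 100 mm across from 24 to 31 mm, orange bar up to 72 mm.
- cover_pins (a point): On the cover's axis, 10.5 mm above its underside (41.5 mm below the bar's centre): the height of three steel pins, 7 mm wide and high, flat below and round above, which stick out of the spigot to a radius of 41 mm at 0, 120 and 240 degrees from the cover's +x (the bar's line); white dots on the disc mark them from above.
- tape_mid (a point): Bystander: flat roll of amber tape, 60 mm across, 12 mm high; this is its centre.
- tin_mid (a point): Bystander: small round white tin with a red spot on its lid, 38 mm across, 19 mm high; this is its centre.
- jar_mid (a point): Bystander: small brown jar with a white cap, 44 mm across, 47 mm high; this is its centre.
Not all that is in view belongs to the job. What is shaped like the cover but green is not meant.

How it is judged (in metres and radians):
On the way:
1. the cover's three pins have dropped through the slots: the cover sits in the mouth, upright, its grip centre below 117 mm above the bench (z of cover_grip in the frame of canister below 0.117 m and horizontal distance between cover_grip and canister_rim below 0.006 m and angle between cover_grip's own z axis and vertical below 0.1 rad), for 0.1 s.
At the end, for the whole second after the job is handed in: The released cover stays locked in the canister, pulled down by its ramps: grip centre less than 110.2 mm above the bench (109.7 mm fully home), within 4 mm of the canister's axis, tilted less than 0.05 rad, at rest (z of cover_grip in the frame of canister below 0.1102 m and horizontal distance between cover_grip and canister_rim below 0.004 m and angle between cover_grip's own z axis and vertical below 0.05 rad and linear speed of cover below 0.01 m/s); the robot touches nothing.
It fails at once if the cover is jammed or forced against the canister, its collar or filter: more than 50 N between them (contact force between cover and canister above 50 N).
It fails at once if the roll of tape is moved more than 30 mm or knocked over (distance of tape_mid from where it was at the start of the episode above 0.03 m or angle between tape_mid's own z axis and vertical above 0.5 rad).
It fails at once if the tin is moved more than 30 mm or knocked over (distance of tin_mid from where it was at the start of the episode above 0.03 m or angle between tin_mid's own z axis and vertical above 0.5 rad).
It fails at once if the jar is moved more than 30 mm or knocked over (distance of jar_mid from where it was at the start of the episode above 0.03 m or angle between jar_mid's own z axis and vertical above 0.5 rad).
It also fails if it takes over 72 s, if anything falls off the work surface, if the arm or the gripper's body presses on something with over 40 N, if the wrist force passes 120 N, or if a joint passes its speed limit or range.

## Robot

A 7-joint arm with a two-finger parallel gripper is mounted at the origin on a cart in front of the work surface, level with it; the furniture and walls round the work are solid. World frame = base frame: x ahead of the robot, y to its left, z up, the work surface at z = 0. Lengths are in mm, angles in rad, forces in N, time in s.
With the tool pointing down it reaches from about 425 to 875 mm from the base axis. Payload 4.7 kg.
Tool frame: the origin (TCP) lies midway between the tips of the shut fingers; the grasp point (between the pads) lies 19 mm behind it (manip.grip_point_offset is the distance from the TCP to the grasp point, in mm); z points along the fingers, y is the direction in which the jaws open and shut (so a half turn about z gives the same grasp; the last joint's range is limited). The gripper opens to 85 mm and grips with 20 to 120 N. Pads are 22 mm wide; open, the fingers measure 114 mm over their backs; the gripper's body (76 mm by 85 mm) begins 54 mm behind the grasp point. The pads swing forward as they close: fully open they stand 13 mm farther back than shut.
Start: joints at [-1.327, 0.321, -0.07, 1.45, 0.023, 1.371, -0.057], TCP at [148.085, 632.926, 231.349] pointing down, gripper open.
Joint ranges: [-2.86, 2.86], [-0.3, 2.09], [-1.38, 1.24], [0.06, 2.45], [-1.56, 4.7], [0.09, 2.05], [-2.69, 2.69]. Speed limits (rad/s): [2.57, 2.57, 3.14, 3.14, 3.14, 3.14, 3.14].

## Interface

Orientations are given as a rotation vector (axis times angle).
In Python, from rig import manip gives the robot as it stands.
- The arm moves only by the tool jog_arm, never from a script. Its argument "plan" is a list that holds one entry, the list of rows, each a list of 4 numbers: the shift along the tool's x, y, z in cm, then the turn about the tool's z in degrees. In form: [[[x, y, z, twist], ...]]. A call has 1 to 5 rows; each row shifts and turns the pose as measured when the row begins, along the tool's axes as they then stand; what a row does not reach is not made up. A row lasts 1/8 s, in which the tool goes at most 62.5 mm and 10.7 degrees, less where a joint would pass 70% of its speed; a pose out of reach is approached as far as the arm can. A call with a gripper value outside its range is refused whole. "hand" is the closure, from 0 (fully open) to 1 (shut), set as the call begins (left out, the last holds). The fingers move at their own pace and stop on an object; "force" is the grip in N (left out, the last holds). Time passes only in rows, so rows that do not move let the fingers close. It gives the time, the measured TCP pose, the force and the opening at its end, in the units of the state.
- manip.sense(): the state, without advancing time (a new reading comes with each control period).
- manip.capture(name): name is "side" or "top" or "wrist"; returns the picture (420x560x3 uint8, red, green, blue); there is no depth.
- manip.calibration(name): a dict with "K" (3x3 intrinsics, pixels), "k1" (the pictures are not rectified: a ray, as slopes to the right and down, at radius r is drawn at 1 + k1 r^2 times it, then the intrinsics apply), "rvec" (rotation vector, rad) and "tvec" (3), from world to camera coordinates, as OpenCV has them. Camera axes: x right, y down, z forward; pixel columns grow to the right and rows downward; lengths in mm; the calibration is good to about 2 mm. A picture is of the moment at which its call begins: read the wrist's pose just before it. calibration takes no time and is no camera call; for the wrist camera it gives the pose at the moment of the call.
- manip.finish_job(): hands the job in, once; it reports no verdict.
The state is a dict: "clock": time; "joints": joint angles; "qvel": joint speeds; "joint_torque": joint torques, N m; "position": TCP position; "tool_rot": TCP orientation; "wrist_force": force on the tool from outside, world axes, zero at the start; "moment": the same for the moment, N m; "finger_gap": finger opening in mm.
Only numpy, scipy, OpenCV 4.12 (cv2) and the standard library are available. Lean on these libraries where they do the work, as an engineer would, in place of code of your own. Each camera call takes 0.05 s, during which the arm holds its last target. There are 200 camera calls.

## Working session

There is one attempt and no reset: what is moved stays moved. The work goes in short steps, Python scripts to look and compute and a tool call to move; the robot and the scene stay as the last step left them, time stands still between calls to the robot, and variables do not carry over. Pictures are saved under pics/ and viewed, about 8 in all and at most 12, crops included, and the job is handed in when it is done.

Besides the shell and the picture viewer there is one more tool, called after "Request:" as name(argument=value, ...), one argument or row to a line, values as JSON. jog_arm: Moves the arm, as the interface text tells. Its arguments: {"type":"object","properties":{"plan":{"type":"array","items":{"type":"array","items":{"type":"array","items":{"type":"number"}}}},"hand":{"type":"number"},"force":{"type":"number"}},"required":["plan"]}

```bash
mkdir -p pics; ls; cat > h.py <<'E'
import numpy as np, cv2
from rig import manip
def ray(c,u,v):
    K=np.array(c["K"]);xd=(u-K[0,2])/K[0,0];yd=(v-K[1,2])/K[1,1]
    rd=np.hypot(xd,yd);r=rd
    for _ in range(30): r=rd/(1+c["k1"]*r*r)
    s=r/rd if rd>0 else 1
    R=cv2.Rodrigues(np.array(c["rvec"],float))[0];t=np.array(c["tvec"],float).ravel()
    return -R.T@t, R.T@np.array([xd*s,yd*s,1])
def atz(c,u,v,z):
    o,d=ray(c,u,v);return o+d*(z-o[2])/d[2]
def proj(c,P):
    R=cv2.Rodrigues(np.array(c["rvec"],float))[0];p=R@np.array(P,float)+np.array(c["tvec"],float).ravel()
    x=p[:2]/p[2];x=x*(1+c["k1"]*(x@x));K=np.array(c["K"]);return K[0,0]*x[0]+K[0,2],K[1,1]*x[1]+K[1,2]
def snap(n,f,crop=None,s=1):
    im=manip.capture(n)[:,:,::-1]
    if crop: a,b,c_,d=crop; im=im[b:d,a:c_]
    if s!=1: im=cv2.resize(im,None,fx=s,fy=s,interpolation=cv2.INTER_CUBIC)
    cv2.imwrite("pics/"+f,im)
E
python3 - <<'E'
from h import *
import json
print(manip.sense())
for n in("top","side","wrist"):
    c=manip.calibration(n);print(n,c)
    np.save
json.dump({n:{k:np.array(v).tolist() for k,v in manip.calibration(n).items()} for n in("top","side","wrist")},open("cal0.json","w"))
snap("top","top0.png",s=1.4);snap("side","side0.png",s=1.4)
E
```

```text
pics
{'clock': 0.0, 'joints': array([-1.32691549,  0.3218083 , -0.07008512,  1.45170344,  0.02260544,
        1.37080364, -0.05689993]), 'qvel': array([-0.00083203,  0.00014819,  0.00059257, -0.00021752,  0.00106444,
       -0.00091872, -0.00017391]), 'joint_torque': array([-1.88753256e-04, -4.93582571e+01, -3.82453389e-01, -3.14335692e+01,
        1.30964670e-02,  1.11234325e-02, -2.26037395e-05]), 'position': array([147.97079639, 632.36518189, 230.21878556]), 'tool_rot': array([-3.60080788e-01, -3.12076999e+00,  3.03498314e-03]), 'wrist_force': array([1.29740725, 1.12835174, 0.11492056]), 'moment': array([-0.00848146, -0.09049578, -0.01004591]), 'finger_gap': 85.42364629086366}
top {'K': array([[443.84987068,   0.        , 281.09024544],
       [  0.        , 443.84987068, 215.68094933],
       [  0.        ,   0.        ,   1.        ]]), 'k1': -0.1365137314401753, 'rvec': array([ 2.16894109, -2.03593638,  0.2176675 ]), 'tvec': array([ -61.19976686,  575.15473808, 1176.80714248])}
side {'K': array([[488.87217789,   0.        , 277.16237938],
       [  0.        , 488.87217789, 207.91799422],
       [  0.        ,   0.        ,   1.        ]]), 'k1': -0.06370511704737455, 'rvec': array([ 0.39566134, -2.58370165,  1.4056169 ]), 'tvec': array([ 551.49151054,  182.04356207, 1039.39472471])}
wrist {'K': array([[290.54218546,   0.        , 275.8780284 ],
       [  0.        , 290.54218546, 203.59174422],
       [  0.        ,   0.        ,   1.        ]]), 'k1': -0.019967267447038875, 'rvec': array([-2.27283597, -1.80048141, -0.26328859]), 'tvec': array([-648.99254826,  -35.29320602,  379.55388761])}
```

View pics/top0.png

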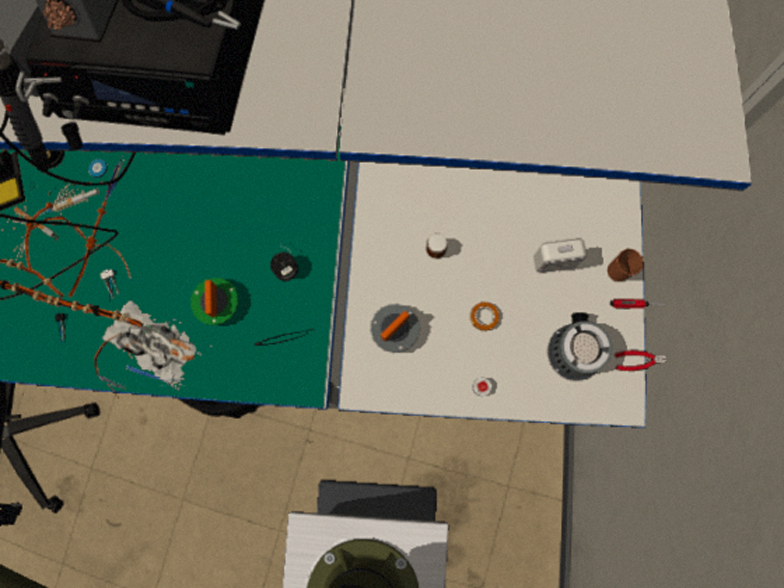

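View pics/side0.png

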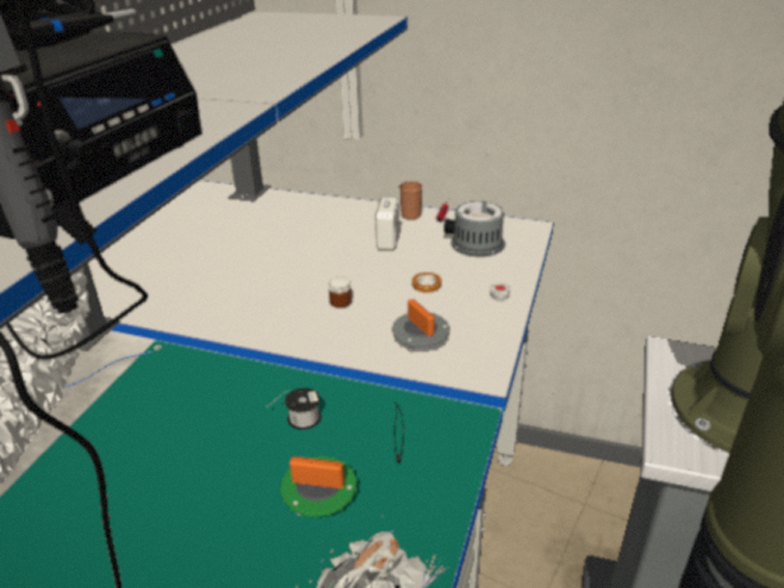

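The top view shows the cover at about (397,327), the canister at (583,348), the tape at (486,316), the tin at (482,386) and the jar at (437,243). The green decoy is at (213,300). Next I'll enlarge the cover and the canister.

```bash
python3 - <<'E'
from h import *
im=manip.capture("top")[:,:,::-1]
a=im[205:265,250:320]; b=im[215:280,385:455]
f=lambda x:cv2.resize(x,(400,int(400*x.shape[0]/x.shape[1])),interpolation=cv2.INTER_CUBIC)
A=f(a);B=f(b);h=min(len(A),len(B))
cv2.imwrite("pics/c1.png",np.hstack([A[:h],B[:h]]))
c=manip.calibration("top")
for n,(u,v),z in[("cover bar top",(397,325),72),("can rim",(585,345),80),("tape",(486,316),12),("tin",(482,386),19),("jar",(437,243),47),("shelfedge",(340,155),300),("white box",(560,245),50),("brown cup",(625,258),60),('plierhandle',(620,355),10)]:
    print(n,atz(c,u/1.4,v/1.4,z).round(0))
print(ray(c,280,210)[0])
E
```

```text
cover bar top [530. -35.  72.]
can rim [ 511. -405.   80.]
tape [ 571. -217.   12.]
tin [ 425. -213.   19.]
jar [ 711. -106.   47.]
shelfedge [776.  79. 300.]
white box [ 723. -362.   50.]
brown cup [ 701. -497.   60.]
plierhandle [ 506. -501.   10.]
[ 313.42367411  -44.59367081 1272.47807046]
```

View pics/c1.png

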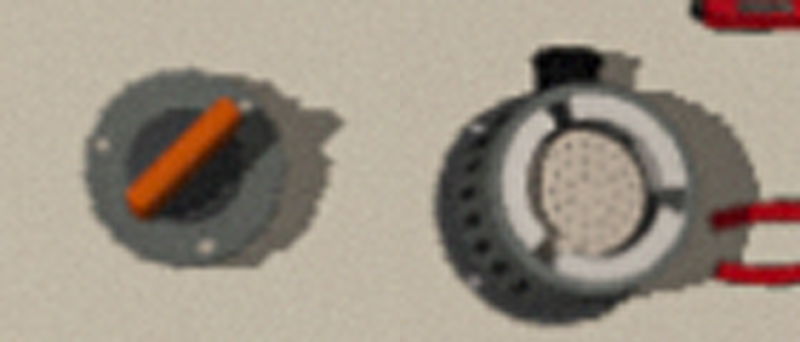

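The crop shows the cover's bar from (135,210) to (232,104), with a pin dot beyond its upper-right end at (247,104). The collar slots are at about (560,113), (670,197) and (545,247).

```bash
python3 - <<'E'
from h import *
c=manip.calibration("top");s=400/70
P=lambda x,y,x0,y0,z:atz(c,x/s+x0,y/s+y0,z)[:2]
e1=P(232,106,250,205,72);e2=P(137,207,250,205,72)
m=(e1+e2)/2;print("bar",m.round(1),np.linalg.norm(e1-e2),np.degrees(np.arctan2(*(e1-e2)[::-1])))
D=[P(*p,250,205,31) for p in[(104,145),(207,246),(247,104)]]
for d in D:print("dot",d.round(1),np.linalg.norm(d-m),np.degrees(np.arctan2(*(d-m)[::-1])))
S=np.array([P(x-400,y,385,215,80) for x,y in[(560,113),(670,197),(545,247)]])
cen=np.mean([P(x-400,y,385,215,80) for x,y in[(497,190),(690,190),(595,88),(595,292)]],axis=0)
print("can",cen.round(1),"slotmean",S.mean(0).round(1))
for q in S:print(np.linalg.norm(q-cen),np.degrees(np.arctan2(*(q-cen)[::-1])))
st=manip.sense();R=cv2.Rodrigues(st['tool_rot'])[0];print(R.round(3))
w=manip.calibration('wrist');Rw=cv2.Rodrigues(w['rvec'])[0];print('cam in tool',R.T@(-Rw.T@w['tvec']-st['position']),(R.T@Rw.T).round(3))
E
```

```text
bar [529.2 -31.2] 67.21845394449844 -39.19089555519761
dot [539.7   9.7] 42.22832291235254 75.55480337643277
dot [492.3 -44.6] 39.175849328407935 -160.05898957493133
dot [564.9 -60.2] 46.018175221107164 -38.939163980654364
can [ 506.7 -408.6] slotmean [ 508.6 -407.2]
40.23512341283308 25.238845029223057
37.30278434385662 -92.27687376234502
37.775456063247994 140.27323725531582
[[-0.974  0.228 -0.   ]
 [ 0.228  0.974 -0.001]
 [-0.    -0.001 -1.   ]]
cam in tool [ 7.48405161e+01  5.82816450e-03 -1.42283155e+02] [[-0.001 -0.958 -0.288]
 [ 1.    -0.001 -0.   ]
 [-0.    -0.288  0.958]]
```

```bash
cat >> h.py <<'E'
def plan(x,y,z,yaw,n,gain=1.0):
    """rows to bring TCP to x,y,z (mm), tool y axis at yaw deg (world), in n rows"""
    st=manip.sense();R=cv2.Rodrigues(st['tool_rot'])[0];p=st['position']
    y0=np.degrees(np.arctan2(R[1,1],R[0,1]));dy=(yaw-y0+180)%360-180
    if abs(dy)>90: pass
    d=(np.array([x,y,z])-p)/n;rows=[]
    for i in range(n):
        a=np.radians(y0+dy*i/n);Y=np.array([np.cos(a),np.sin(a),0]);X=np.array([-Y[1],Y[0],0])
        rows.append([round(float(v),2) for v in(d@X/10*gain,d@Y/10*gain,-d[2]/10*gain)]+[round(-dy/n,1)])
    print('t',round(st['clock'],2),'p',p.round(1),'yaw',round(y0,1),'F',st['wrist_force'].round(1),'M',st['moment'].round(2),'gap',round(st['finger_gap'],1),'q7',round(st['joints'][6],2),'tilt',np.degrees(np.arccos(-R[2,2])).round(2));print([rows])
E
python3 -c "
from h import *
plan(400,380,230,70,7)"
```

```text
t 0.15 p [148.  632.5 230.5] yaw 76.8 F [-0.3 -0.4 -0.9] M [-0.01 -0.05 -0.  ] gap 85.4 q7 -0.06 tilt 0.08
[[[-4.33, -2.69, 0.01, np.float64(1.0)], [-4.37, -2.62, 0.01, np.float64(1.0)], [-4.42, -2.54, 0.01, np.float64(1.0)], [-4.46, -2.47, 0.01, np.float64(1.0)], [-4.5, -2.39, 0.01, np.float64(1.0)], [-4.54, -2.31, 0.01, np.float64(1.0)], [-4.58, -2.24, 0.01, np.float64(1.0)]]]
```

Request:
jog_arm(
  plan=[
    [[-4.3, -2.7, 0, 1], [-4.4, -2.6, 0, 1], [-4.4, -2.5, 0, 1], [-4.5, -2.5, 0, 1], [-4.5, -2.4, 0, 1]],
  ],
  hand=0,
)

```text
clock: 0.78
position: [327.9, 449.9, 227.6]
tool_rot: [-0.483, -3.101, 0.006]
wrist_force: [0.8, 0.6, 0.4]
finger_gap: 85.5
```

```bash
python3 -c "
from h import *
plan(465,150,220,55,6)"
```

```text
t 0.78 p [327.9 449.9 227.6] yaw 72.3 F [0.8 0.6 0.4] M [ 0.01 -0.06 -0.03] gap 85.5 q7 0.28 tilt 0.28
[[[-3.7, -4.07, 0.13, np.float64(2.9)], [-3.9, -3.87, 0.13, np.float64(2.9)], [-4.09, -3.67, 0.13, np.float64(2.9)], [-4.27, -3.46, 0.13, np.float64(2.9)], [-4.43, -3.24, 0.13, np.float64(2.9)], [-4.59, -3.02, 0.13, np.float64(2.9)]]]
```

Request:
jog_arm(
  plan=[
    [[-3.7, -4.1, 0.1, 3], [-3.9, -3.9, 0.1, 3], [-4.1, -3.7, 0.1, 3], [-4.3, -3.5, 0.1, 3], [-4.4, -3.2, 0.1, 3]],
  ],
)

```text
clock: 1.4
position: [443.7, 189.3, 222.0]
tool_rot: [-0.898, -3.008, 0.006]
wrist_force: [0.2, 0.2, -0.3]
finger_gap: 85.2
```

```bash
python3 -c "
from h import *
plan(529,-31,220,48,5)"
```

```text
t 1.4 p [443.7 189.3 222. ] yaw 56.7 F [ 0.2  0.2 -0.3] M [ 0.03 -0.06  0.01] gap 85.2 q7 0.52 tilt 0.26
[[[-3.84, -2.75, 0.04, np.float64(1.7)], [-3.93, -2.63, 0.04, np.float64(1.7)], [-4.0, -2.51, 0.04, np.float64(1.7)], [-4.08, -2.39, 0.04, np.float64(1.7)], [-4.15, -2.26, 0.04, np.float64(1.7)]]]
```

Request:
jog_arm(
  plan=[
    [[-3.9, -2.7, 0, 1.7], [-4.0, -2.6, 0, 1.7], [-4.1, -2.5, 0, 1.7], [-4.2, -2.4, 0, 1.7], [-4.2, -2.3, 0, 1.7]],
  ],
)

```text
clock: 2.02
position: [533.4, -41.6, 222.0]
tool_rot: [-1.128, -2.93, 0.004]
wrist_force: [-0.1, 0.9, -0.2]
finger_gap: 85.1
```

```bash
python3 -c "
from h import *
plan(529,-31,190,48,2)
snap('wrist','w1.png')
import pickle;pickle.dump(manip.calibration('wrist'),open('w1.pkl','wb'))
"
```

```text
t 2.02 p [533.4 -41.6 222. ] yaw 47.9 F [-0.1  0.9 -0.2] M [ 0.01 -0.06  0.03] gap 85.1 q7 0.91 tilt 0.18
[[[0.52, 0.25, 1.6, np.float64(-0.0)], [0.52, 0.25, 1.6, np.float64(-0.0)]]]
```

View pics/w1.png

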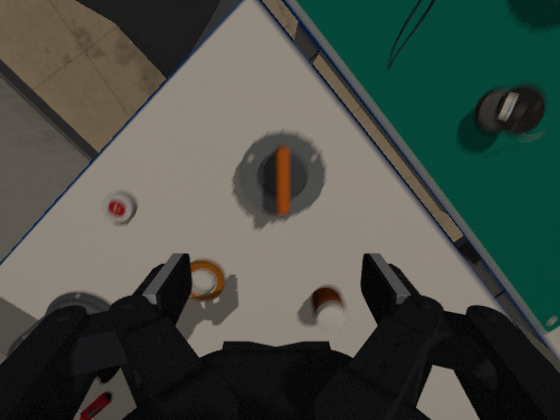

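The wrist view shows the bar from (284,146) to (283,215), with pin dots at (250,158) and (316,157).

```bash
python3 -c "
from h import *
import pickle;c=pickle.load(open('w1.pkl','rb'))
a=atz(c,284,147,72)[:2];b=atz(c,283.5,214,72)[:2];print((a+b)/2,np.linalg.norm(a-b),np.degrees(np.arctan2(*(b-a)[::-1])))
d=[atz(c,u,v,31)[:2] for u,v in((250,158),(316,157))]
print(d, np.linalg.norm(d[0]-d[1]), np.degrees(np.arctan2(*(d[1]-d[0])[::-1]))-90)
plan(*((a+b)/2),120,48,3)
"
```

```text
[532.12371775 -38.74521065] 70.36257635655944 -42.69667035191428
[array([492.84009154, -54.12018839]), array([543.20459065,   2.18857313])] 75.54640556064324 -41.81054763422811
t 2.08 p [534.7 -50.  222.3] yaw 47.3 F [ 0.7 -5.5  1.3] M [-0.4  -0.11  0.01] gap 85.3 q7 0.91 tilt 0.41
[[[0.32, 0.22, 3.41, np.float64(-0.2)], [0.32, 0.22, 3.41, np.float64(-0.2)], [0.32, 0.22, 3.41, np.float64(-0.2)]]]
```

The calibration was read after the arm had coasted on, so I correct for that. The bar is then at about (530.5,-31), which agrees with the top view.

```bash
python3 -c "
from h import *
plan(530.5,-31,110,48,4)
"
```

```text
t 2.08 p [534.7 -50.  222.3] yaw 47.3 F [ 0.7 -5.5  1.3] M [-0.4  -0.11  0.01] gap 85.3 q7 0.91 tilt 0.41
[[[0.4, 0.28, 2.81, np.float64(-0.2)], [0.4, 0.28, 2.81, np.float64(-0.2)], [0.4, 0.28, 2.81, np.float64(-0.2)], [0.4, 0.28, 2.81, np.float64(-0.2)]]]
```

Request:
jog_arm(
  plan=[
    [[0.6, 0.4, 2.5, -0.4], [0.6, 0.4, 2.8, -0.2], [0.4, 0.3, 2.8, 0], [0.1, 0.1, 2.5, 0], [0, 0, 0, 0]],
  ],
)

```text
clock: 2.7
position: [529.7, -32.6, 112.9]
tool_rot: [1.135, 2.927, -0.012]
wrist_force: [-0.4, -0.0, 0.0]
finger_gap: 85.5
```

```bash
python3 -c "
from h import *
import pickle;c=manip.calibration('wrist')
snap('wrist','w2.png');pickle.dump(c,open('w2.pkl','wb'))
plan(530.5,-31,60,48,3)
"
```

```text
t 2.75 p [530.7 -32.7 114.2] yaw 47.6 F [-0.4 -0.3  0.7] M [-0.07  0.01 -0.01] gap 85.4 q7 0.93 tilt 0.44
[[[0.04, 0.04, 1.81, np.float64(-0.1)], [0.04, 0.04, 1.81, np.float64(-0.1)], [0.04, 0.04, 1.81, np.float64(-0.1)]]]
```

View pics/w2.png

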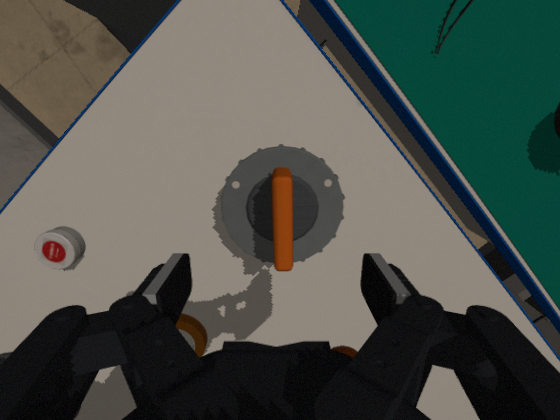

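The bar's top face runs from about (283,178) to (285,270), and the dots are at (236,185) and (328,183).

```bash
python3 -c "
from h import *
import pickle;c=pickle.load(open('w2.pkl','rb'))
a=atz(c,283,178,72)[:2];b=atz(c,284.5,270,72)[:2];print((a+b)/2,np.linalg.norm(a-b),np.degrees(np.arctan2(*(b-a)[::-1])))
d=[atz(c,u,v,31)[:2] for u,v in((236,185),(328,183))]
print(d, np.linalg.norm(d[0]-d[1]), np.degrees(np.arctan2(*(d[1]-d[0])[::-1]))-90)
t=np.radians(-42);u=np.array([np.cos(t),np.sin(t)]);m=(d[0]+d[1])/2; r=np.linalg.norm(d[0]-d[1])/2/np.sin(np.pi/3);print('axis by dots',m+u*r/2,r)
"
```

```text
[530.09372263 -27.141957  ] 66.35170807448061 -41.12128805788012
[array([491.16084516, -41.85631796]), array([538.92243177,  12.90672812])] 72.66471200576329 -41.093307527237336
axis by dots [530.63021257 -28.51081008] 41.95299103711407
```

```bash
python3 -c "
from h import *
plan(530.4,-28.7,38,48.7,5)
"
```

```text
t 2.75 p [530.7 -32.7 114.2] yaw 47.6 F [-0.4 -0.3  0.7] M [-0.07  0.01 -0.01] gap 85.4 q7 0.93 tilt 0.44
[[[0.06, 0.05, 1.52, np.float64(-0.2)], [0.06, 0.05, 1.52, np.float64(-0.2)], [0.06, 0.05, 1.52, np.float64(-0.2)], [0.06, 0.05, 1.52, np.float64(-0.2)], [0.06, 0.05, 1.52, np.float64(-0.2)]]]
```

Request:
jog_arm(
  plan=[
    [[0.15, 0.15, 2.0, -0.5], [0.15, 0.1, 2.2, -0.4], [0, 0, 1.8, -0.2], [0, 0, 1.0, 0], [0, 0, 0.4, 0]],
  ],
)

```text
clock: 3.38
position: [535.8, -29.2, 44.1]
tool_rot: [1.102, 2.928, -0.002]
wrist_force: [0.4, 0.1, 0.5]
finger_gap: 85.7
```

```bash
python3 -c "
from h import *
plan(530.4,-28.7,38,48.7,2)
"
```

```text
t 3.38 p [535.8 -29.2  44.1] yaw 48.8 F [0.4 0.1 0.5] M [-0.03  0.06 -0.02] gap 85.7 q7 1.0 tilt 0.78
[[[0.22, -0.16, 0.31, np.float64(0.0)], [0.22, -0.16, 0.31, np.float64(0.0)]]]
```

Request:
jog_arm(
  plan=[
    [[0.35, -0.25, 0.4, 0], [0.1, -0.1, 0.2, 0], [0, 0, 0, 0]],
  ],
)

```text
clock: 3.75
position: [530.5, -29.0, 38.6]
tool_rot: [1.102, 2.926, -0.001]
wrist_force: [-0.4, 0.3, -0.5]
finger_gap: 85.3
```

```bash
python3 -c "
from h import *
plan(530.4,-28.7,38,48.7,1)
"
```

```text
t 3.75 p [530.5 -29.   38.6] yaw 48.7 F [-0.4  0.3 -0.5] M [0.02 0.01 0.01] gap 85.3 q7 1.0 tilt 0.85
[[[0.03, 0.02, 0.06, np.float64(0.0)]]]
```

Request:
jog_arm(
  plan=[
    [[0, 0, 0, 0], [0, 0, 0, 0], [0, 0, 0, 0], [0, 0, 0, 0], [0, 0, 0, 0]],
  ],
  hand=1,
  force=60,
)

```text
clock: 4.38
position: [531.2, -28.9, 39.4]
tool_rot: [1.101, 2.925, 0.0]
wrist_force: [-0.5, 0.7, 0.1]
finger_gap: 13.5
```

Request:
jog_arm(
  plan=[
    [[0, 0, 0, 0], [0, 0, 0, 0], [0, 0, -0.5, 0], [0, 0, -1.0, 0], [0, 0, -2, 0]],
  ],
)

```text
clock: 5.0
position: [528.2, -28.8, 73.6]
tool_rot: [1.103, 2.93, -0.004]
wrist_force: [0.2, 0.2, -2.7]
finger_gap: 13.4
```

```bash
python3 -c "
from h import *
plan(530,-29,190,48.7,5)
"
```

```text
t 5.0 p [528.2 -28.8  73.6] yaw 48.7 F [ 0.2  0.2 -2.7] M [ 0.04 -0.   -0.01] gap 13.4 q7 0.97 tilt 0.66
[[[-0.03, 0.02, -2.33, np.float64(0.0)], [-0.03, 0.02, -2.33, np.float64(0.0)], [-0.03, 0.02, -2.33, np.float64(0.0)], [-0.03, 0.02, -2.33, np.float64(0.0)], [-0.03, 0.02, -2.33, np.float64(0.0)]]]
```

Request:
jog_arm(
  plan=[
    [[0, 0, -2.5, 0], [0, 0, -3, 0], [0, 0, -3, 0], [0, 0, -3, 0], [0, 0, -1.5, 0]],
  ],
)

```text
clock: 5.62
position: [525.9, -28.6, 209.9]
tool_rot: [1.105, 2.928, -0.003]
wrist_force: [0.2, 0.7, -2.5]
finger_gap: 12.9
```

```bash
python3 -c "
from h import *
plan(508,-490,205,-5.5,11)
"
```

```text
t 5.62 p [525.9 -28.6 209.9] yaw 48.6 F [ 0.2  0.7 -2.5] M [-0.04 -0.02  0.02] gap 12.9 q7 0.88 tilt 0.67
[[[-2.65, -3.26, 0.04, np.float64(4.9)], [-2.92, -3.02, 0.04, np.float64(4.9)], [-3.17, -2.76, 0.04, np.float64(4.9)], [-3.39, -2.47, 0.04, np.float64(4.9)], [-3.59, -2.17, 0.04, np.float64(4.9)], [-3.76, -1.86, 0.04, np.float64(4.9)], [-3.91, -1.53, 0.04, np.float64(4.9)], [-4.03, -1.19, 0.04, np.float64(4.9)], [-4.11, -0.84, 0.04, np.float64(4.9)], [-4.17, -0.48, 0.04, np.float64(4.9)], [-4.2, -0.12, 0.04, np.float64(4.9)]]]
```

Request:
jog_arm(
  plan=[
    [[-2.6, -3.2, 0, 5], [-2.9, -3.0, 0, 5], [-3.2, -2.8, 0, 5], [-3.4, -2.5, 0, 5], [-3.6, -2.2, 0, 5]],
  ],
)

```text
clock: 6.25
position: [516.4, -238.3, 210.9]
tool_rot: [1.718, 2.618, 0.006]
wrist_force: [1.3, 0.1, -2.8]
finger_gap: 13.1
```

```bash
python3 -c "
from h import *
plan(508,-490,205,-5.5,6)
"
```

```text
t 6.25 p [ 516.4 -238.3  210.9] yaw 23.4 F [ 1.3  0.1 -2.8] M [-0.01 -0.05 -0.01] gap 13.1 q7 0.92 tilt 0.63
[[[-3.79, -1.8, 0.1, np.float64(4.8)], [-3.93, -1.47, 0.1, np.float64(4.8)], [-4.04, -1.14, 0.1, np.float64(4.8)], [-4.12, -0.79, 0.1, np.float64(4.8)], [-4.17, -0.44, 0.1, np.float64(4.8)], [-4.2, -0.09, 0.1, np.float64(4.8)]]]
```

Request:
jog_arm(
  plan=[
    [[-3.8, -1.8, 0, 5], [-4.0, -1.5, 0, 5], [-4.1, -1.1, 0, 5], [-4.2, -0.8, 0, 5], [-4.2, -0.4, 0, 5]],
  ],
)

```text
clock: 6.88
position: [506.4, -454.5, 208.2]
tool_rot: [2.262, 2.175, 0.009]
wrist_force: [0.0, -0.2, -1.9]
finger_gap: 13.0
```

Request:
jog_arm(
  plan=[
    [[-2.5, 0, 0, 3], [-0.4, 0, 0, 0], [0, 0, 0, 0]],
  ],
)

```text
clock: 7.25
position: [502.0, -486.5, 205.3]
tool_rot: [-2.326, -2.109, -0.003]
wrist_force: [0.2, 0.6, -3.4]
finger_gap: 13.2
```

```bash
python3 -c "
from h import *
import pickle;c=manip.calibration('wrist');pickle.dump(c,open('w3.pkl','wb'))
print(manip.sense()['position'])
snap('wrist','w3.png',s=1.4)
plan(508,-408,205,-5.5,4)
"
```

```text
[ 501.99686866 -486.49481181  205.30946628]
t 7.3 p [ 502.1 -486.2  205.4] yaw -5.6 F [-0.8  0.2 -2.7] M [0.03 0.   0.07] gap 13.2 q7 0.92 tilt 0.15
[[[1.96, -0.04, 0.01, np.float64(-0.0)], [1.96, -0.04, 0.01, np.float64(-0.0)], [1.96, -0.04, 0.01, np.float64(-0.0)], [1.96, -0.04, 0.01, np.float64(-0.0)]]]
```

View pics/w3.png

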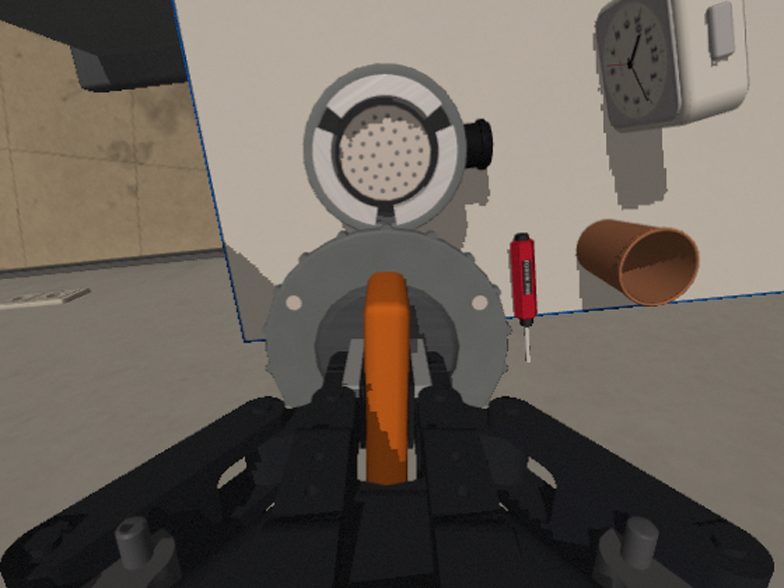

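The view is clear. The collar slots are at (330,120), (438,118) and (386,210), the rim is bounded by (304,148), (467,148) and (384,65), and the cover dots are at (294,303) and (480,303).

```bash
python3 - <<'E'
from h import *
import pickle;c=pickle.load(open('w3.pkl','rb'))
im=cv2.imread('pics/w3.png')
q=lambda u,v,z:atz(c,u/1.4,v/1.4,z)[:2]
from scipy.optimize import least_squares
E=[q(u,v,80) for u,v in[(304,148),(467,148),(384,65),(330,88),(440,88),(386,229),(320,200)]]
r=least_squares(lambda p:[np.hypot(*(e-p[:2]))-p[2] for e in E],[508,-408,52]).x;print('rim',r.round(1))
S=[q(u,v,80) for u,v in[(330,120),(438,118),(386,210)]]
for s in S:
    d=s-r[:2];print('slot',np.hypot(*d).round(1),np.degrees(np.arctan2(d[1],d[0])).round(1))
D=[q(u,v,205.3+14-52+31) for u,v in[(294,303),(480,303)]]
d=D[1]-D[0];L=np.hypot(*d);a=np.arctan2(d[1],d[0])-np.pi/2
ax=(D[0]+D[1])/2+np.array([np.cos(a),np.sin(a)])*L/2/np.tan(np.pi/3);print('cover x dir',np.degrees(a),'axis',ax,'r',L/2/np.sin(np.pi/3))
E
```

```text
rim [ 507.7 -406.3   50.1]
slot 38.6 145.0
slot 38.4 25.9
slot 35.9 -94.5
cover x dir -95.70559221180402 axis [ 500.77777261 -485.93716573] r 41.7707245529412
```

```bash
python3 -c "
from h import *
plan(508.7,-407,190,-4.5,3)
"
```

```text
t 7.3 p [ 502.1 -486.2  205.4] yaw -5.6 F [-0.8  0.2 -2.7] M [0.03 0.   0.07] gap 13.2 q7 0.92 tilt 0.15
[[[2.65, -0.04, 0.51, np.float64(-0.4)], [2.65, -0.02, 0.51, np.float64(-0.4)], [2.65, -0.0, 0.51, np.float64(-0.4)]]]
```

Request:
jog_arm(
  plan=[
    [[2.5, 0.0, 0, -0.4], [3.0, 0, 0, -0.4], [2.0, 0, 0.5, -0.3], [0.4, 0, 1, 0], [0, 0, 1, 0]],
  ],
)

```text
clock: 7.92
position: [512.6, -398.4, 180.5]
tool_rot: [-2.293, -2.145, -0.013]
wrist_force: [0.1, -0.3, -2.4]
finger_gap: 13.3
```

```bash
python3 -c "
from h import *
plan(508.7,-407,140,-4.5,3)
"
```

```text
t 7.92 p [ 512.6 -398.4  180.5] yaw -3.8 F [ 0.1 -0.3 -2.4] M [-0.06 -0.01  0.01] gap 13.3 q7 0.83 tilt 0.47
[[[-0.3, -0.11, 1.35, np.float64(0.2)], [-0.3, -0.11, 1.35, np.float64(0.2)], [-0.3, -0.11, 1.35, np.float64(0.2)]]]
```

Request:
jog_arm(
  plan=[
    [[-0.7, -0.4, 1.2, 0.7], [-0.2, 0, 1.3, 0], [0, 0, 1.0, 0], [0, 0, 0.3, 0], [0, 0, 0, 0]],
  ],
)

```text
clock: 8.55
position: [505.3, -410.0, 137.8]
tool_rot: [-2.31, -2.124, -0.008]
wrist_force: [0.4, 0.8, -2.6]
finger_gap: 13.2
```

```bash
python3 -c "
from h import *
plan(508.7,-407,130,-4.5,1)
snap('side','s2.png',crop=(290,110,390,210),s=5)
"
```

```text
t 8.55 p [ 505.3 -410.   137.8] yaw -4.8 F [ 0.4  0.8 -2.6] M [-0.05  0.02  0.02] gap 13.2 q7 0.86 tilt 0.35
[[[0.33, 0.31, 0.78, np.float64(-0.3)]]]
```

View pics/s2.png

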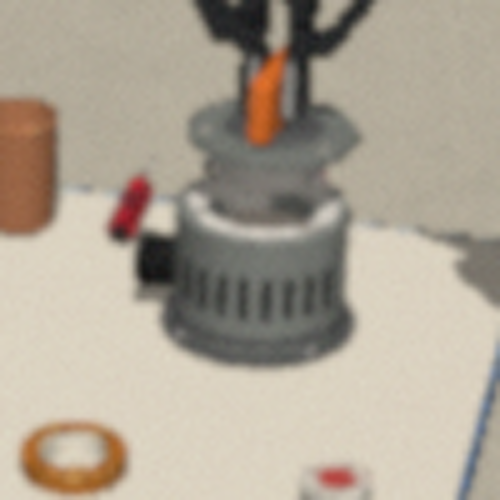

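The side view shows the cover just above the mouth and slightly to the right, which fits the 3–4 mm offset in the measured position. I'll centre it first and then lower it.

Request:
jog_arm(
  plan=[
    [[0.33, 0.31, 0.3, -0.3], [0, 0, 0.3, 0], [0, 0, 0, 0]],
  ],
)

```text
clock: 8.98
position: [509.9, -406.8, 132.6]
tool_rot: [-2.304, -2.133, -0.009]
wrist_force: [0.1, -0.4, -2.5]
finger_gap: 13.2
```

```bash
python3 -c "
from h import *
plan(508.7,-407,122,-4.5,1)
"
```

```text
t 8.97 p [ 509.9 -406.8  132.6] yaw -4.4 F [ 0.1 -0.4 -2.5] M [-0.06  0.01  0.03] gap 13.2 q7 0.86 tilt 0.35
[[[-0.03, -0.12, 1.06, np.float64(0.1)]]]
```

Request:
jog_arm(
  plan=[
    [[0, -0.1, 0.5, 0], [0, 0, 0.4, 0], [0, 0, 0.2, 0], [0, 0, 0.2, 0]],
  ],
)

```text
clock: 9.48
position: [508.9, -406.6, 118.9]
tool_rot: [-2.305, -2.133, -0.009]
wrist_force: [-0.1, -0.6, -2.6]
finger_gap: 13.4
```

```bash
python3 -c "
from h import *
plan(508.7,-407,115,-4.5,1)
"
```

```text
t 9.47 p [ 508.9 -406.6  118.9] yaw -4.4 F [-0.1 -0.6 -2.6] M [-0.02  0.    0.02] gap 13.4 q7 0.87 tilt 0.35
[[[-0.04, -0.02, 0.39, np.float64(0.1)]]]
```

Now I'll feel for contact in 1 mm steps.

Request:
jog_arm(
  plan=[
    [[0, 0, 0.1, 0], [0, 0, 0.15, 0]],
  ],
)

```text
clock: 9.72
position: [508.9, -406.7, 116.3]
tool_rot: [-2.305, -2.133, -0.009]
wrist_force: [1.2, -0.1, -1.9]
finger_gap: 13.4
```

Request:
jog_arm(
  plan=[
    [[0, 0, 0.15, 0], [0, 0, 0.1, 0]],
  ],
)

```text
clock: 9.98
position: [509.0, -406.7, 113.7]
tool_rot: [-2.305, -2.133, -0.009]
wrist_force: [-0.9, -0.6, -2.7]
finger_gap: 13.3
```

```bash
python3 -c "
from h import *
plan(508.7,-407,110,-4.5,1)
"
```

```text
t 9.97 p [ 509.  -406.7  113.7] yaw -4.4 F [-0.9 -0.6 -2.7] M [-0.07  0.02 -0.  ] gap 13.3 q7 0.87 tilt 0.35
[[[-0.03, -0.02, 0.37, np.float64(0.1)]]]
```

Request:
jog_arm(
  plan=[
    [[0, 0, 0.15, 0], [0, 0, 0.1, 0]],
  ],
)

```text
clock: 10.22
position: [509.0, -406.7, 111.0]
tool_rot: [-2.305, -2.133, -0.009]
wrist_force: [-0.6, 0.2, -2.3]
finger_gap: 13.1
```

Request:
jog_arm(
  plan=[
    [[0, 0, 0.1, 0], [0, 0, 0.1, 0]],
  ],
)

```text
clock: 10.48
position: [509.1, -406.7, 108.9]
tool_rot: [-2.305, -2.133, -0.009]
wrist_force: [-0.6, 0.4, -3.0]
finger_gap: 13.4
```

Request:
jog_arm(
  plan=[
    [[0, 0, 0.1, 0], [0, 0, 0.1, 0]],
  ],
)

```text
clock: 10.72
position: [509.0, -406.7, 106.7]
tool_rot: [-2.305, -2.133, -0.009]
wrist_force: [0.2, -0.5, -2.2]
finger_gap: 13.1
```

```bash
python3 -c "
from h import *
plan(508.7,-407,105,-4.5,1)
"
```

```text
t 10.72 p [ 509.  -406.7  106.7] yaw -4.4 F [ 0.2 -0.5 -2.2] M [-0.01  0.04  0.04] gap 13.1 q7 0.87 tilt 0.35
[[[-0.03, -0.03, 0.17, np.float64(0.1)]]]
```

The pins have passed the collar top without any force. I'll go on down to the filter.

Request:
jog_arm(
  plan=[
    [[0, 0, 0.15, 0], [0, 0, 0.15, 0], [0, 0, 0.1, 0]],
  ],
)

```text
clock: 11.1
position: [509.1, -406.6, 102.5]
tool_rot: [-2.305, -2.133, -0.009]
wrist_force: [-0.8, 0.2, -2.6]
finger_gap: 13.2
```

Request:
jog_arm(
  plan=[
    [[0, 0, 0.15, 0], [0, 0, 0.15, 0]],
  ],
)

```text
clock: 11.35
position: [509.7, -407.2, 100.6]
tool_rot: [2.305, 2.134, 0.01]
wrist_force: [0.2, 0.9, 2.5]
finger_gap: 13.2
```

Request:
jog_arm(
  plan=[
    [[0, 0, 0.15, 0], [0, 0, 0.15, 0]],
  ],
)

```text
clock: 11.6
position: [509.9, -407.6, 98.7]
tool_rot: [2.304, 2.133, 0.011]
wrist_force: [-1.3, 2.6, 4.0]
finger_gap: 13.4
```

```bash
python3 -c "
from h import *
plan(508.7,-407,98,-4.5,1)
"
```

```text
t 11.6 p [ 509.9 -407.6   98.7] yaw -4.4 F [-1.3  2.6  4. ] M [0.3  0.42 0.01] gap 13.4 q7 0.88 tilt 0.41
[[[0.05, -0.12, 0.07, np.float64(0.1)]]]
```

Request:
jog_arm(
  plan=[
    [[0, 0, 0.15, 0], [0, 0, 0.15, 0]],
  ],
)

```text
clock: 11.85
position: [509.9, -407.6, 96.7]
tool_rot: [2.304, 2.133, 0.012]
wrist_force: [-2.0, 1.8, 7.2]
finger_gap: 13.9
```

Request:
jog_arm(
  plan=[
    [[0, 0, 0.1, 3], [0, 0, 0.05, 4]],
  ],
)

```text
clock: 12.1
position: [509.9, -408.1, 96.6]
tool_rot: [2.433, 1.985, 0.013]
wrist_force: [-2.6, 2.8, 7.8]
finger_gap: 13.1
```

```bash
python3 -c "
from h import *
plan(508.7,-407,96.5,-4.5,1)
"
```

```text
t 12.1 p [ 509.9 -408.1   96.6] yaw -11.6 F [-2.6  2.8  7.8] M [0.42 0.56 0.11] gap 13.1 q7 0.77 tilt 0.47
[[[0.09, -0.14, 0.01, np.float64(-7.1)]]]
```

Request:
jog_arm(
  plan=[
    [[0.05, -0.05, 0, 5], [0, 0, 0, 5], [0, 0, 0, 5]],
  ],
)

```text
clock: 12.48
position: [509.6, -408.3, 98.2]
tool_rot: [2.678, 1.639, 0.014]
wrist_force: [-2.8, 1.6, 5.7]
finger_gap: 13.1
```

```bash
python3 -c "
from h import *
plan(508.7,-407,96.5,-68.5,5)
"
```

```text
t 12.47 p [ 509.6 -408.3   98.2] yaw -27.1 F [-2.8  1.6  5.7] M [0.35 0.47 0.05] gap 13.1 q7 0.53 tilt 0.51
[[[0.01, -0.03, 0.03, np.float64(8.3)], [0.01, -0.03, 0.03, np.float64(8.3)], [0.01, -0.03, 0.03, np.float64(8.3)], [0.0, -0.03, 0.03, np.float64(8.3)], [-0.0, -0.03, 0.03, np.float64(8.3)]]]
```

Request:
jog_arm(
  plan=[
    [[0, -0.03, 0.1, 5], [0, 0, 0.1, 5], [0, 0, 0.1, 5]],
  ],
)

```text
clock: 12.85
position: [509.5, -408.3, 96.8]
tool_rot: [2.874, 1.265, 0.015]
wrist_force: [-1.4, 2.2, 6.0]
finger_gap: 13.3
```

```bash
python3 -c "
from h import *
plan(508.7,-407,96.5,-68.5,5)
"
```

```text
t 12.85 p [ 509.5 -408.3   96.8] yaw -42.5 F [-1.4  2.2  6. ] M [0.42 0.62 0.03] gap 13.3 q7 0.29 tilt 0.54
[[[0.01, -0.03, 0.01, np.float64(5.2)], [0.01, -0.03, 0.01, np.float64(5.2)], [0.0, -0.03, 0.01, np.float64(5.2)], [0.0, -0.03, 0.01, np.float64(5.2)], [-0.0, -0.03, 0.01, np.float64(5.2)]]]
```

Request:
jog_arm(
  plan=[
    [[0, 0, 0.1, 5], [0, 0, 0.08, 5], [0, 0, 0.08, 4]],
  ],
)

```text
clock: 13.22
position: [509.6, -408.3, 96.3]
tool_rot: [-3.011, -0.895, -0.015]
wrist_force: [-1.6, 1.8, 7.7]
finger_gap: 13.4
```

```bash
python3 -c "
from h import *
plan(508.7,-407,96.5,-68.5,5)
"
```

```text
t 13.22 p [ 509.6 -408.3   96.3] yaw -56.9 F [-1.6  1.8  7.7] M [0.43 0.66 0.11] gap 13.4 q7 0.07 tilt 0.56
[[[-0.0, -0.03, -0.0, np.float64(2.3)], [-0.0, -0.03, -0.0, np.float64(2.3)], [-0.0, -0.03, -0.0, np.float64(2.3)], [-0.0, -0.03, -0.0, np.float64(2.3)], [-0.01, -0.03, -0.0, np.float64(2.3)]]]
```

Request:
jog_arm(
  plan=[
    [[0, 0, 0.08, 3], [0, 0, 0.08, 3], [0, 0, 0.05, 2]],
  ],
)

```text
clock: 13.6
position: [509.5, -408.3, 96.4]
tool_rot: [-3.066, -0.677, -0.015]
wrist_force: [-1.8, 2.7, 6.4]
finger_gap: 13.0
```

```bash
python3 -c "
from h import *
plan(508.7,-407,96.5,-68.5,5)
"
```

```text
t 13.6 p [ 509.5 -408.3   96.4] yaw -65.1 F [-1.8  2.7  6.4] M [0.44 0.61 0.09] gap 13.0 q7 -0.06 tilt 0.55
[[[-0.0, -0.03, -0.0, np.float64(0.7)], [-0.0, -0.03, -0.0, np.float64(0.7)], [-0.0, -0.03, -0.0, np.float64(0.7)], [-0.0, -0.03, -0.0, np.float64(0.7)], [-0.0, -0.03, -0.0, np.float64(0.7)]]]
```

Request:
jog_arm(
  plan=[
    [[0, 0, 0.05, 2], [0, 0, 0.05, 2]],
  ],
)

```text
clock: 13.85
position: [508.7, -408.3, 96.4]
tool_rot: [-3.086, -0.57, -0.012]
wrist_force: [-2.2, 3.1, 7.4]
finger_gap: 13.4
```

```bash
python3 -c "
from h import *
plan(508.7,-407,96.5,-68.5,5)
"
```

```text
t 13.85 p [ 508.7 -408.3   96.4] yaw -69.1 F [-2.2  3.1  7.4] M [0.62 1.   0.84] gap 13.4 q7 -0.12 tilt 0.48
[[[0.01, -0.02, -0.0, np.float64(-0.1)], [0.01, -0.02, -0.0, np.float64(-0.1)], [0.01, -0.02, -0.0, np.float64(-0.1)], [0.01, -0.02, -0.0, np.float64(-0.1)], [0.01, -0.02, -0.0, np.float64(-0.1)]]]
```

The moment about z jumped to 0.84 N m at a 64.6° turn, so the stop is reached. I'll let the load relax and then release.

Request:
jog_arm(
  plan=[
    [[0, 0, 0, 0.5], [0, 0, 0, 0], [0, 0, 0, 0], [0, 0, 0, 0]],
  ],
)

```text
clock: 14.35
position: [508.5, -407.6, 96.6]
tool_rot: [-3.086, -0.563, -0.009]
wrist_force: [-1.2, 2.0, 3.3]
finger_gap: 13.5
```

```bash
python3 -c "
from h import *
plan(508.7,-407,96.5,-68.5,5)
"
```

```text
t 14.35 p [ 508.5 -407.6   96.6] yaw -69.3 F [-1.2  2.   3.3] M [0.25 0.53 0.49] gap 13.5 q7 -0.13 tilt 0.4
[[[0.01, -0.01, 0.0, np.float64(-0.2)], [0.01, -0.01, 0.0, np.float64(-0.2)], [0.01, -0.01, 0.0, np.float64(-0.2)], [0.01, -0.01, 0.0, np.float64(-0.2)], [0.01, -0.01, 0.0, np.float64(-0.2)]]]
```

Request:
jog_arm(
  plan=[
    [[0, 0, 0, 0], [0, 0, 0, 0], [0, 0, 0, 0], [0, 0, 0, 0], [0, 0, 0, 0]],
  ],
  hand=0,
)

```text
clock: 14.98
position: [508.7, -408.1, 95.3]
tool_rot: [-3.089, -0.558, -0.011]
wrist_force: [-0.5, 0.9, -0.8]
finger_gap: 85.4
```

Request:
jog_arm(
  plan=[
    [[0, 0, -1, 0], [0, 0, -2, 0], [0, 0, -3, 0], [0, 0, -4, 0], [0, 0, -4, 0]],
  ],
)

```text
clock: 15.6
position: [506.9, -408.3, 241.6]
tool_rot: [-3.088, -0.556, -0.008]
wrist_force: [0.9, -0.1, -0.4]
finger_gap: 85.7
```

Request:
jog_arm(
  plan=[
    [[-2, 0, -2, 0], [-3, 0, 0, 0], [-2, 0, 0, 0], [0, 0, 0, 0], [0, 0, 0, 0]],
  ],
)

```text
clock: 16.23
position: [441.3, -436.0, 271.7]
tool_rot: [3.087, 0.556, 0.023]
wrist_force: [0.1, 0.4, -0.8]
finger_gap: 85.3
```

```bash
python3 -c "
from h import *
import pickle;c=manip.calibration('wrist');pickle.dump(c,open('w4.pkl','wb'))
snap('wrist','w4.png',s=1.4)
plan(508.7,-407,96.5,-68.5,5)
im=manip.capture('side')[:,:,::-1];cv2.imwrite('pics/s3.png',cv2.resize(im[130:230,290:390],None,fx=5,fy=5,interpolation=cv2.INTER_CUBIC))
"
```

```text
t 16.27 p [ 441.1 -436.2  271.6] yaw -69.6 F [ 0.  -0.2  0.4] M [-0.05  0.    0.01] gap 85.7 q7 -0.17 tilt 0.88
[[[1.47, -0.08, 3.5, np.float64(-0.2)], [1.47, -0.07, 3.5, np.float64(-0.2)], [1.47, -0.06, 3.5, np.float64(-0.2)], [1.47, -0.06, 3.5, np.float64(-0.2)], [1.47, -0.05, 3.5, np.float64(-0.2)]]]
```

View pics/w4.png

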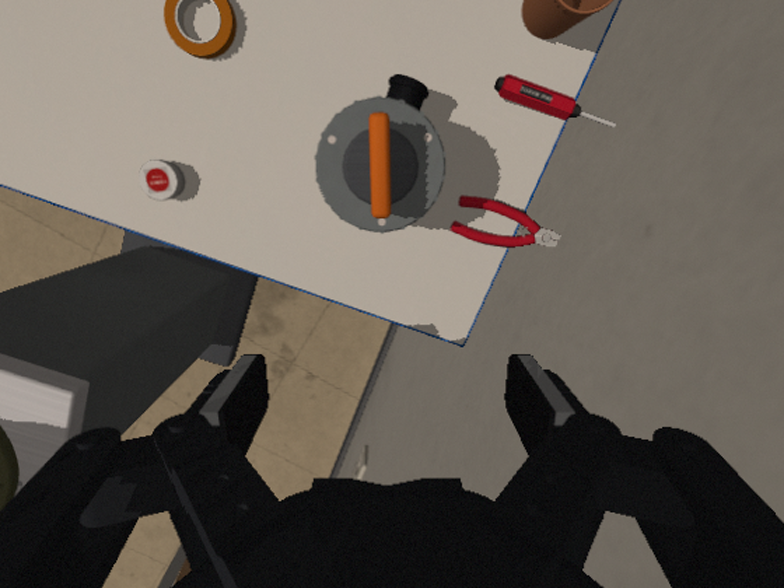

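View pics/s3.png

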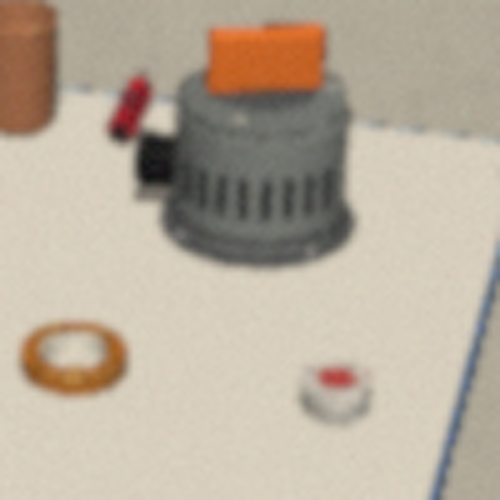

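The cover sits flush and level. The bar runs from (379,115) to (381,217), with dots at (332,140), (428,137) and (382,221). I'll check its angle and then hand in.

```bash
python3 -c "
from h import *
import pickle;c=pickle.load(open('w4.pkl','rb'))
D=np.array([atz(c,u/1.4,v/1.4,88.7)[:2] for u,v in[(332,140),(428,137),(382,221)]])
d=D[1]-D[0];m=D.mean(0);print('axis',m,[np.hypot(*(x-m)) for x in D],'xdir',np.degrees(np.arctan2(d[1],d[0]))-90, np.degrees(np.arctan2(*(D[2]-m)[::-1])))
manip.finish_job()
"
```

```text
axis [ 507.39871672 -407.4285195 ] [np.float64(41.786345961717885), np.float64(42.08573075659104), np.float64(41.590259860444625)] xdir -157.93665625596395 -158.41160411393736
the job is handed in; nothing more can be done
```

The cover is back on the canister, twisted to its stop, released, and the job is handed in at about 16 s of the 72 s allowed. The hand-in gives no verdict, so the height below is inferred rather than measured after release.

- **Insertion:** I gripped the orange bar at 60 N and lined the pins up with the slots, which the camera put at about 25.5° from +x. The pins dropped through with no measurable force, and pressing onto the filter never took more than about 8 N at the wrist.
- **Twist:** I turned it clockwise about 64.5°. The moment about the axis then jumped from 0.1 to 0.84 N m, which is the stop. While still held, the grip was at about 109.7–110.0 mm (limit 110.2 mm), and that height did not change as I eased off the load.
- **After release:** From the wrist camera, the cover's axis was at (507.4, -407.4), about 1 mm from the rim centre I had measured. The pins were at about -158°, within a degree or two of the stop angle, so it did not turn back. The side view shows it flush and level.
- **Bystanders:** The tape and tin look undisturbed in the final pictures, and nothing touched the jar on the way, though it was out of the last views. The gripper is open and clear of everything.

One early camera reading was off by about 8 mm because the arm was still moving; I corrected it before gripping.

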